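# Load the pinning machine with tee handles

## Task

Take the dust cover off the front spindle of the machine and hang it astride the rail. Then push every tee handle from the mat fully home on a square spindle of its own: load at the open front place and, after each handle, turn the turntable on (the pegs are there to pull it by) to the next click, so that at the end all the handles stand under the guard and an empty spindle rests at the front. Leave the other things on the bench alone.

Things in the scene. Friction and masses are not known exactly. Their poses are not given: they have to be found in the camera images.
- machine: fixed green bench machine; origin on the bench under the centre of its turntable, z up, its -x side is the front, towards the robot. The steel turntable (320 mm across, upper face 75 mm above the bench) carries five upright square spindles, 105 mm from its centre and 72 degrees apart, and midway between them five round pegs, 140 mm from its centre
- guard_edge (a point): middle of the front edge, at the underside (152 mm above the bench), of the machine's fixed clear guard plate, 4 mm thick; the plate runs from 60 mm in front of the centre to the rear, 260 mm wide, so only the front spindle and front pegs are reached from above. Handles fully home and pegs pass under it. On it, 85 mm behind the centre, 62 mm to +y, a cylinder, 40 mm wide, up to 253 mm
- turntable (a joint): angle of the turntable, rad, 0 at the start, growing counter-clockwise seen from above; it turns without end either way and has a detent every 72 degrees (1.257 rad) that draws it in by itself once it is within about half a step; about 2 N at a peg passes the detent
- loading_place (a point): point on the turntable's upper face at the front, 105 mm from its centre on the machine's -x side, behind the fixed steel pointer: where the front spindle stands when the turntable rests in a detent
- spindle0 (a point): foot of a dark steel square spindle, on the turntable's upper face (75 mm above the bench); spindle 16 x 16 mm, 26 mm tall, top 3 mm bevelled, two of its sides facing straight to the turntable's centre; at the front at the start
- spindle1 (a point): foot of a dark steel square spindle, on the turntable's upper face (75 mm above the bench); spindle 16 x 16 mm, 26 mm tall, top 3 mm bevelled, two of its sides facing straight to the turntable's centre
- spindle2 (a point): foot of a dark steel square spindle, on the turntable's upper face (75 mm above the bench); spindle 16 x 16 mm, 26 mm tall, top 3 mm bevelled, two of its sides facing straight to the turntable's centre
- spindle3 (a point): foot of a dark steel square spindle, on the turntable's upper face (75 mm above the bench); spindle 16 x 16 mm, 26 mm tall, top 3 mm bevelled, two of its sides facing straight to the turntable's centre
- spindle4 (a point): foot of a dark steel square spindle, on the turntable's upper face (75 mm above the bench); spindle 16 x 16 mm, 26 mm tall, top 3 mm bevelled, two of its sides facing straight to the turntable's centre
- peg0 (a point): middle of the top of a round steel peg of the turntable, 14 mm across, 45 mm tall (top 120 mm above the bench), by which the turntable is pulled round
- peg1 (a point): middle of the top of a round steel peg of the turntable, 14 mm across, 45 mm tall (top 120 mm above the bench), by which the turntable is pulled round
- peg2 (a point): middle of the top of a round steel peg of the turntable, 14 mm across, 45 mm tall (top 120 mm above the bench), by which the turntable is pulled round
- peg3 (a point): middle of the top of a round steel peg of the turntable, 14 mm across, 45 mm tall (top 120 mm above the bench), by which the turntable is pulled round
- peg4 (a point): middle of the top of a round steel peg of the turntable, 14 mm across, 45 mm tall (top 120 mm above the bench), by which the turntable is pulled round
- handle0: loose bare aluminium tee handle, 130 to 240 g, standing on a flat rubber mat at bench level; may be absent. Hub 48 x 48 x 36 mm, 18 mm square bore 32 mm deep, open below, sides along the hub's sides; on the hub a grip bar 64 mm long (along x), 14 mm wide (y), from 36 to 66 mm above the underside. Origin: centre of the underside, z up. Fully home, its underside lies on the turntable
- handle1: loose bare aluminium tee handle, 130 to 240 g, standing on a flat rubber mat at bench level; may be absent. Hub 48 x 48 x 36 mm, 18 mm square bore 32 mm deep, open below, sides along the hub's sides; on the hub a grip bar 64 mm long (along x), 14 mm wide (y), from 36 to 66 mm above the underside. Origin: centre of the underside, z up. Fully home, its underside lies on the turntable
- handle2: loose bare aluminium tee handle, 130 to 240 g, standing on a flat rubber mat at bench level; may be absent. Hub 48 x 48 x 36 mm, 18 mm square bore 32 mm deep, open below, sides along the hub's sides; on the hub a grip bar 64 mm long (along x), 14 mm wide (y), from 36 to 66 mm above the underside. Origin: centre of the underside, z up. Fully home, its underside lies on the turntable
- handle3: loose bare aluminium tee handle, 130 to 240 g, standing on a flat rubber mat at bench level; may be absent. Hub 48 x 48 x 36 mm, 18 mm square bore 32 mm deep, open below, sides along the hub's sides; on the hub a grip bar 64 mm long (along x), 14 mm wide (y), from 36 to 66 mm above the underside. Origin: centre of the underside, z up. Fully home, its underside lies on the turntable
- cover: loose dust cover of dark sheet steel, 150 g, an upside-down U: top 50 (x) x 40 (y) x 3 mm, two legs 60 mm long, 3 mm thick, 44 mm apart inside (in x), open at both y ends; upright grip fin on top, 10 mm thick (x), 40 mm long (y), from 3 to 28 mm above the origin. Origin: middle of the underside of the top, z up. At the start it stands on the turntable over the front spindle
- rail_mid (a point): middle of the axis of a steel rail, a fixed level round bar 12 mm thick and 160 mm long along y of this frame, 150 mm above the bench, on a post (14 mm) at each end, about 146 mm clear between the posts
- tape: roll of grey tape 90 mm across, 45 mm tall; not part of the job, to be left alone
- screwdriver: screwdriver lying on the bench; not part of the job, to be left alone
- meter: orange test meter 140 x 75 x 32 mm; not part of the job, to be left alone
- offcut: wood offcut 70 x 60 x 12 mm; not part of the job, to be left alone
Things that resemble listed ones, but are neither listed nor needed, are in the scene too. Leave any red look-alike of the cover alone.

How it is judged:
By the outcome, as a careful person would: the job done as asked, in the order asked, and still so for the second after the job is handed in, with the robot touching nothing.
Of handle0, handle1, handle2, handle3 only 3 to 4 are there at a start; the rules pass over those that are not, and their reading is None.
At some moment in a run one of handle0, handle1, handle2, handle3 may be knocked a few centimetres aside while the robot is not near it.
It also fails if it takes over 210 s, if anything falls off the work surface, if the arm or the gripper's body presses on something with over 40 N, if the wrist force passes 120 N, or if a joint passes its speed limit or range.

## Robot

A 7-joint arm with a two-finger parallel gripper is mounted at the origin on the work surface. World frame = base frame: x ahead of the robot, y to its left, z up, the work surface at z = 0. Lengths are in mm, angles in rad, forces in N, time in s.
With the tool pointing down it reaches from about 400 to 900 mm from the base axis. Payload 5.6 kg.
Tool frame: the origin (TCP) lies midway between the tips of the shut fingers; the grasp point (between the pads) lies 19 mm behind it; x points along the fingers, y is the direction in which the jaws open and shut, and the axes are right-handed (so a half turn about x gives the same grasp; the last joint's range is limited). The gripper opens to 92 mm and grips with 3 to 60 N. Pads are 20 mm wide; open, the fingers measure 128 mm over their backs; the gripper's body (75 mm by 189 mm) begins 69 mm behind the grasp point.
Start: joints at [1.268, 0.468, -0.012, 1.603, 0.006, 1.071, -0.056], TCP at [166.934, -628.205, 214.592] pointing down, gripper open.
Joint ranges: [-2.53, 2.53], [-0.31, 2.02], [-1.57, 1.55], [0.28, 2.44], [-1.29, 4.43], [0.15, 1.84], [-2.92, 2.92]. Speed limits (rad/s): [2.57, 2.57, 3.14, 3.14, 3.14, 3.14, 3.14].

## Interface

Orientations are given as a rotation vector (axis times angle).
In Python, from cell import robot, grip, kin, viewer gives the robot as it stands. Calls block until the motion is done:
- robot.movep(position, orientation): joint-space move of the TCP to a pose.
- robot.servo_line(position, feed=150, rotation=None): straight line of the TCP; rotation=None keeps the orientation; feed is the mean speed in mm/s.
- robot.goto_joints(angles): joint-space move.
- grip(opening, newtons=None): opening from 0.0 (shut) to 1.0 (fully open); newtons is the grip in N (None keeps the last); returns when the fingers have stopped.
- robot.hold(seconds).
- kin.ik(position, orientation): joint angles nearest the present ones, or None.
- robot.observe(): the state.
- viewer.read_camera(name): name is "scene" or "top" or "wrist"; returns the picture (384x512x3 uint8, red, green, blue); there is no depth.
- viewer.camera_info(name): a dict with "camera_matrix" (3x3 intrinsics, pixels), "R" (3x3) and "t" (3): a world point X has camera coordinates R X + t. Camera axes: x right, y down, z forward; pixel columns grow to the right and rows downward; lengths in mm; the calibration is good to about 2 mm. A picture is of the moment at which its call begins: read the wrist's pose just before it. camera_info takes no time and is no camera call; for the wrist camera it gives the pose at the moment of the call.
A pose or a line that the arm cannot do raises robot.IKError and nothing moves.
- robot.job_done(): hands the job in, once; it reports no verdict.
Trained networks look in the newest picture that a camera, given by its name, has taken for a name from the list of things; names that differ only in an ending like _2 or _b are one class to them, and where a whole thing is asked for, a point or a joint stands for the part that bears it (a point fixed in the world has none). Each returns a list of dicts, best first, with "confidence" (0 to 1); they miss things now and then, are a little off and sometimes report something else, mostly with a low value. They report only what shows in the picture. A call takes as long as a camera call. They do not tell look-alikes from the thing itself.
- viewer.silhouettes(name, camera): "mask" (384x512 bool, what is visible of it).
- viewer.pinpoint(name, camera): "at" ([x, y, z] in mm, in the coordinates of the camera as it stood for that picture, good to about 4 mm: a listed point, or the origin of a listed thing).
The state is a dict: "t": time; "joints": joint angles; "joint_velocities": joint speeds; "joint_torque": joint torques, N m; "tcp_pos": TCP position; "tcp_rot": TCP orientation; "contact_force": force on the tool from outside, world axes, zero at the start; "wrist_torque": the same for the moment, N m; "grip_width": opening from 0.0 (shut) to 1.0 (fully open).
Only numpy, scipy, OpenCV 4.12 (cv2) and the standard library are available. Lean on these libraries where they do the work, as an engineer would, in place of code of your own. Each camera call takes 0.05 s, during which the arm holds its last target.

## Working session

There is one attempt and no reset: what is moved stays moved. The work goes in short steps, each a Python script; the robot and the scene stay as the last script left them, time stands still between calls to the robot, and variables do not carry over. Pictures are saved under pics/ and viewed, and the job is handed in when it is done.

```bash
ls; mkdir -p pics
python3 - <<'E'
from cell import robot, grip, kin, viewer
import cv2
s=robot.observe(); print(s)
for n in ("scene","top","wrist"):
    im=viewer.read_camera(n); cv2.imwrite(f"pics/a_{n}.png",cv2.resize(im[:,:,::-1],(800,600)))
    print(n,viewer.camera_info(n))
E
```

```text
pics
{'t': 0.0, 'joints': array([ 1.26799347,  0.46831301, -0.01158811,  1.60358928,  0.00600675,
        1.07140631, -0.05631222]), 'joint_velocities': array([ 0.00079833,  0.0005744 , -0.00046239, -0.00054862, -0.0006631 ,
       -0.00120753,  0.00191262]), 'joint_torque': array([-1.06653940e-04, -5.20577252e+01, -1.27648588e-02, -2.43751484e+01,
       -5.67882496e-02,  1.72146584e-02,  1.54292352e-04]), 'tcp_pos': array([ 166.75580378, -627.66244405,  213.696194  ]), 'tcp_rot': array([ 2.08324868,  0.27383461, -2.08398062]), 'contact_force': array([-0.12365062,  0.40510656, -0.02219187]), 'wrist_torque': array([ 0.05751912, -0.0104097 ,  0.07270725]), 'grip_width': 0.9987846132164061}
scene {'camera_matrix': array([[451.77806834,   0.        , 257.31068888],
       [  0.        , 451.77806834, 189.9281822 ],
       [  0.        ,   0.        ,   1.        ]]), 'R': array([[ 0.61395188,  0.78933649, -0.00331617],
       [ 0.48636358, -0.38159951, -0.78602308],
       [-0.62170215,  0.48096748, -0.61818826]]), 't': array([-384.10948247, -175.39415904, 1517.09353491])}
top {'camera_matrix': array([[437.73498614,   0.        , 262.67377205],
       [  0.        , 437.73498614, 185.24964455],
       [  0.        ,   0.        ,   1.        ]]), 'R': array([[ 0.02415882, -0.99955843, -0.01730001],
       [-0.98118835, -0.02039222, -0.19197284],
       [ 0.19153529,  0.0216124 , -0.98124775]]), 't': array([  13.22653436,  596.85752123, 1188.02684629])}
wrist {'camera_matrix': array([[339.88126909,   0.        , 260.56278927],
       [  0.        , 339.88126909, 196.58630182],
       [  0.        ,   0.        ,   1.        ]]), 'R': array([[ 2.56952010e-01, -9.66424049e-01, -4.71855841e-04],
       [-9.31496435e-01, -2.47795502e-01,  2.66292661e-01],
       [-2.57468555e-01, -6.79849023e-02, -9.63892108e-01]]), 't': array([-649.47044219,  -30.51628728,  390.96089048])}
```

View pics/a_scene.png

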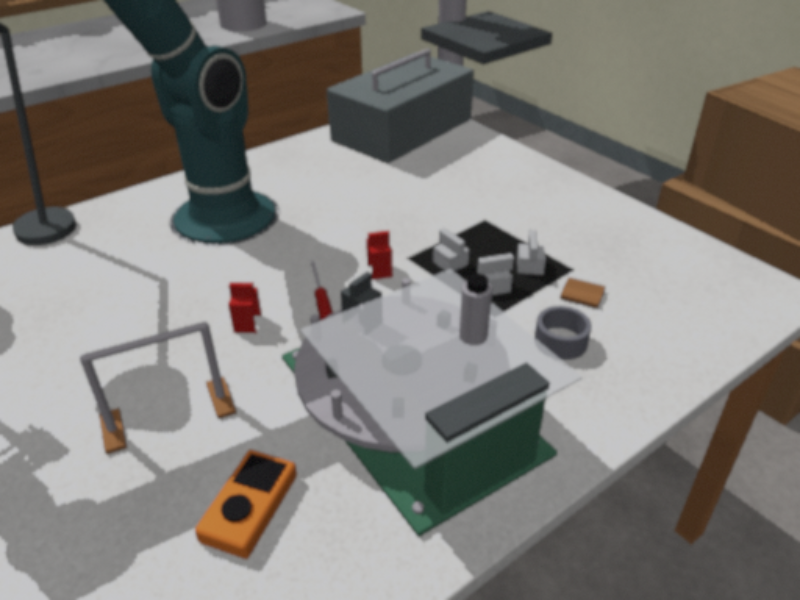

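View pics/a_top.png

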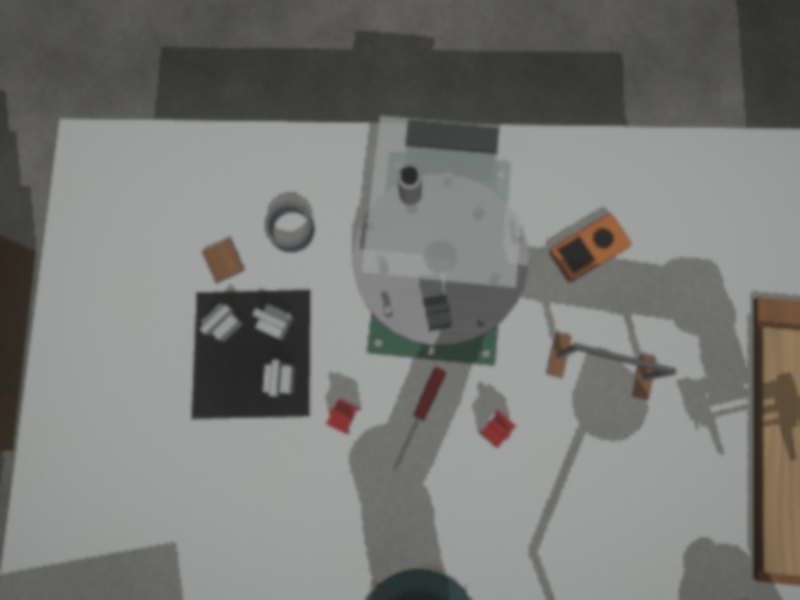

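```bash
cat > h.py <<'E'
import numpy as np, cv2
from cell import robot, grip, kin, viewer
from scipy.spatial.transform import Rotation as Ro
def pin(n,cam,thr=0.3,read=False):
    ci=viewer.camera_info(cam)
    if read: viewer.read_camera(cam)
    R,t=np.array(ci['R']),np.array(ci['t'])
    return [(R.T@(np.array(d['at'])-t),d['confidence']) for d in viewer.pinpoint(n,cam) if d['confidence']>thr]
def proj(P,cam,ci=None):
    ci=ci or viewer.camera_info(cam)
    c=np.array(ci['R'])@np.array(P,float)+ci['t']; u=ci['camera_matrix']@c; return u[:2]/u[2]
def ray(px,cam,z,ci=None):
    ci=ci or viewer.camera_info(cam); R=np.array(ci['R'])
    d=R.T@np.linalg.inv(ci['camera_matrix'])@np.array([px[0],px[1],1.]); o=-R.T@ci['t']
    return o+d*(z-o[2])/d[2]
def down(yaw):
    # tool x down; tool y (jaw) horizontal at yaw
    x=np.array([0,0,-1.]);y=np.array([np.cos(yaw),np.sin(yaw),0]);z=np.cross(x,y)
    return Ro.from_matrix(np.c_[x,y,z]).as_rotvec()
E
python3 - <<'E'
from h import *
np.set_printoptions(precision=1,suppress=True)
for cam in("top","scene"):
    viewer.read_camera(cam)
    for n in ["machine","guard_edge","loading_place","spindle0","peg0","handle0","cover","rail_mid","tape","screwdriver","meter","offcut"]:
        print(cam,n,[(p,round(c,2),proj(p,cam)*800/512) for p,c in pin(n,cam,0.15)])
print(robot.observe()['t'],Ro.from_rotvec(robot.observe()['tcp_rot']).as_matrix())
E
```

```text
top machine [(array([656.4, -27. ,   0.5]), 0.81, array([439.7, 265.1])), (array([592.8, -21.4, 150.8]), 0.22, array([437.9, 281.6]))]
top guard_edge [(array([593.4, -17.5, 151.9]), 0.85, array([435.6, 281. ]))]
top loading_place [(array([550.8, -14.8,  75.8]), 0.82, array([432.9, 313.1]))]
top spindle0 [(array([630.1,  80.2,  72.9]), 0.85, array([381.2, 269. ])), (array([550.2, -19.3,  77.5]), 0.72, array([435.4, 313.3])), (array([ 615.5, -122.7,   75.8]), 0.67, array([493.6, 278.8]))]
top peg0 [(array([706. , 102.1, 116.5]), 0.91, array([368.7, 221.5])), (array([550.6,  63.9, 118.5]), 0.83, array([387.6, 308.4])), (array([531.8, -97. , 119.2]), 0.69, array([481.1, 321.1])), (array([ 690.5, -160.9,  118. ]), 0.63, array([517.9, 232.5]))]
top handle0 [(array([535.6, 279.3,  -4.3]), 0.83, array([277.5, 324.4])), (array([534.3, 383.9,  -2.2]), 0.8, array([222.4, 323.7])), (array([431.7, 265.8,   3.1]), 0.65, array([280.4, 379.3])), (array([551.7, -15.7,  74.8]), 0.31, array([433.4, 312.7]))]
top cover [(array([ 351.8, -129.8,   60.2]), 0.86, array([496.6, 428.6])), (array([551. , -20.4
[... 1260 characters left out ...]
ay([436.7, 264. ,   1.9]), 0.63, array([449.6, 263.2]))]
scene cover [(array([369.3, 139.2,  57.7]), 0.93, array([376.5, 246.3])), (array([546.2, -18.1, 133.4]), 0.85, array([360.8, 291.8])), (array([ 352.3, -128.2,   61.9]), 0.71, array([243.4, 294.5]))]
scene rail_mid [(array([ 476.2, -326.5,  152.4]), 0.88, array([147.3, 341.2]))]
scene tape [(array([723.5, 263.2,  -1.3]), 0.57, array([560.3, 342.3]))]
scene screwdriver [(array([369.4,   7.4,  -3.4]), 0.77, array([319.3, 299. ]))]
scene meter [(array([ 695.3, -312.1,    1.3]), 0.83, array([248.2, 509. ]))]
scene offcut [(array([658.3, 388.4,   3.8]), 0.59, array([580.4, 293.3]))]
1.45 [[-0.   0.3 -1. ]
 [ 0.  -1.  -0.3]
 [-1.  -0.   0. ]]
```

Run:
```python
from h import *
np.set_printoptions(precision=1,suppress=True)
from scipy.optimize import least_squares
pegs=np.array([[706,102.1],[550.6,63.9],[531.8,-97],[690.5,-160.9],[552.8,65.1],[540.5,-98.2],[689.9,-158.7]])
sp=np.array([[630.1,80.2],[616,-122],[737,-95.1],[551,-17]])
fx=[(105,np.array([553,-17])),(60,np.array([594.5,-19]))]
def res(q):
    c=q[:2];r=[]
    for P,rad,off in((pegs,140,np.pi+np.pi/5),(sp,105,np.pi)):
        for p in P:
            a=off+q[2]+2*np.pi/5*np.arange(5)
            m=c+rad*np.c_[np.cos(a),np.sin(a)]-p
            r+=list(m[np.argmin((m**2).sum(1))])
    for d,p in fx: r+=list(c-d*np.array([np.cos(q[2]),np.sin(q[2])])-p)
    return r
s=least_squares(res,[656,-22,-0.05],loss='soft_l1',f_scale=4);print(s.x,np.degrees(s.x[2]),s.fun)
v=down(0.0)
print(kin.ik([500,-20,330],down(np.pi/2)),kin.ik([500,-20,330],down(-np.pi/2)))
t0=robot.observe()['t']
robot.movep([470,-40,380],down(np.pi/2) if kin.ik([500,-20,330],down(np.pi/2)) is not None else down(-np.pi/2))
print(robot.observe()['t']-t0,robot.observe()['joints'])
ci=viewer.camera_info('wrist');T=Ro.from_rotvec(robot.observe()['tcp_rot']).as_matrix()
print('cam in tool',T.T@(-ci['R'].T@ci['t']-robot.observe()['tcp_pos']))
im=viewer.read_camera('wrist');cv2.imwrite('pics/b_w.png',cv2.resize(im[:,:,::-1],(800,600),interpolation=cv2.INTER_CUBIC))
for n in ["loading_place","guard_edge","cover","rail_mid","peg0"]: print(n,[(p,round(c,2),proj(p,'wrist',ci)*800/512) for p,c in pin(n,'wrist')])
```

```text
[656.3 -24.8  -0.1] -4.281641610854365 [ 3.3  2.7 -1.1  1.8  5.4 -1.4 -1.   0.1 -3.3  0.6 -3.3 -0.2 -0.4 -2.1
  1.3 -3.   0.4  0.1 -0.6  2.4  0.5  0.1 -1.5  0.1  1.9 -1.3]
[ 0.8  0.2 -1.   1.8  0.2  1.2  1.4] [ 0.5  0.2 -0.6  1.8  0.1  1.2 -1.7]
2.425 [ 0.9  0.1 -0.9  1.8  0.1  1.3  1.5]
cam in tool [-170.8    0.1  -74.9]
loading_place [(array([547.7, -16.9,  77. ]), 0.68, array([433.2, 330. ])), (array([ 616.2, -125. ,   74.9]), 0.59, array([321.3, 396.5]))]
guard_edge [(array([595.9, -23.3, 147.6]), 0.82, array([428.8, 411.3]))]
cover [(array([371.9, 141.4,  58.9]), 0.78, array([614.2, 133.2])), (array([545.5, -20.3, 136.9]), 0.76, array([432.5, 349.7])), (array([ 351.5, -131.9,   63. ]), 0.65, array([301.9, 108.8])), (array([722.8, 262. ,  -1. ]), 0.37, array([667.9, 452.3]))]
rail_mid [(array([ 469.2, -332.7,  147. ]), 0.95, array([ 28.6, 261.5]))]
peg0 [(array([547.6,  64.8, 116.7]), 0.9, array([529.9, 343.8])), (array([537.4, -98.6, 122.5]), 0.84, array([339.6, 335. ]))]
```

View pics/b_w.png

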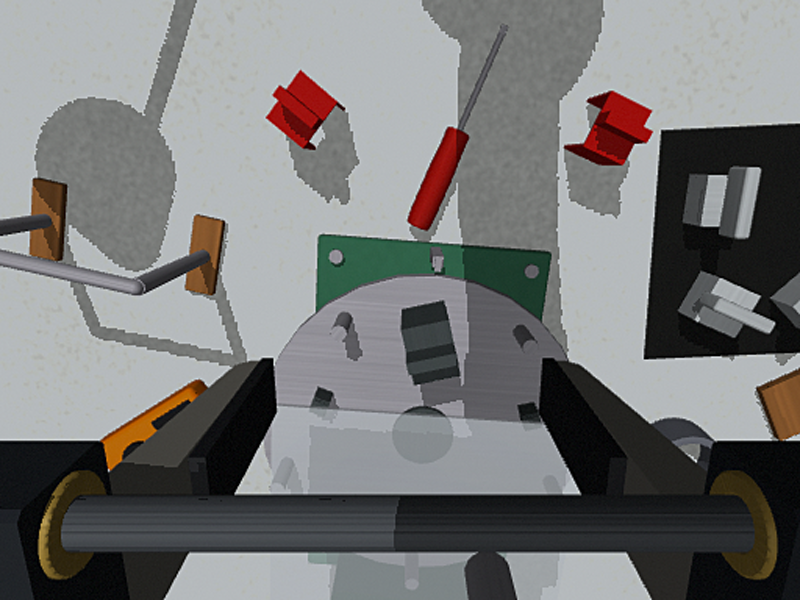

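Run:
```python
from h import *
np.set_printoptions(precision=1,suppress=True)
ti=viewer.camera_info('top')
a,b=[ray(np.array(p)*.64,'top',150) for p in((563,349),(672,372))];print('rail',a,b,np.linalg.norm(a-b),np.degrees(np.arctan2(*(a-b)[1::-1])))
robot.movep([600,-20,330],down(np.pi/2))
ci=viewer.camera_info('wrist')
im=viewer.read_camera('wrist');np.save('c.npy',im)
for n in ["loading_place","cover","peg0"]: print(n,[(p,round(c,2),proj(p,'wrist',ci)) for p,c in pin(n,'wrist')])
u,v=proj([550,-19,140],'wrist',ci).astype(int);print(u,v)
r=im[max(0,v-75):v+75,u-100:u+100];cv2.imwrite('pics/c_w.png',cv2.resize(r[:,:,::-1],(800,r.shape[0]*4),interpolation=cv2.INTER_CUBIC))
```

```text
rail [ 483.6 -229.5  150. ] [ 449.9 -406.3  150. ] 179.9953763899582 79.19699126537229
loading_place [(array([547.5,  60.9, 119. ]), 0.71, array([333.8, 124.8])), (array([430.2, 266.1,  -2.1]), 0.69, array([471.8,  31. ]))]
cover [(array([547.7, -23. , 135.4]), 0.89, array([257.4, 125.7]))]
peg0 [(array([ 538.2, -100.1,  123.9]), 0.88, array([186. , 116.1])), (array([551.5,  64.4, 118.2]), 0.68, array([336.6, 128.3]))]
261 128
```

View pics/c_w.png

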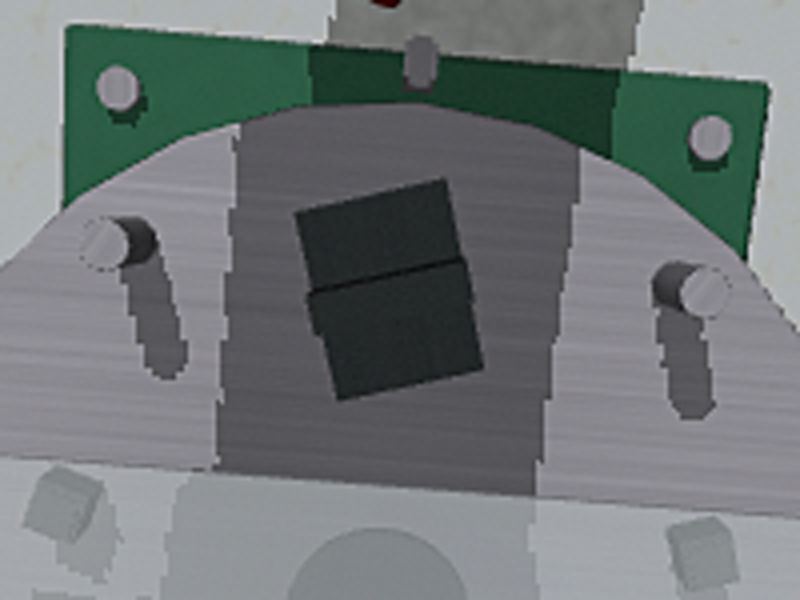

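```bash
cat > g.py <<'E'
from h import *
np.set_printoptions(precision=2,suppress=True)
E
python3 - <<'E'
from g import *
P=lambda X,Y,z: ray((161+X/4-.4,53+Y/4-.4),'wrist',z)
c=[P(*p,138) for p in((295,212),(445,180),(483,368),(338,400))]
c=np.array(c)[:,:2];print(c,c.mean(0))
for i in range(4): d=c[(i+1)%4]-c[i];print(np.linalg.norm(d),np.degrees(np.arctan2(d[1],d[0])))
pa,pb=P(103,243,120),P(705,292,120);print(pa,pb,np.linalg.norm(pa-pb), 2*140*np.sin(np.pi/5))
d=(pb-pa)[:2];yaw=np.arctan2(-d[0],d[1]);m=(pa+pb)[:2]/2;cen=m+140*np.cos(np.pi/5)*np.array([np.cos(yaw),np.sin(yaw)]);print('machine',cen,np.degrees(yaw),'load',cen-105*np.array([np.cos(yaw),np.sin(yaw)]))
# guard edge
a,b=P(0,456,152),P(800,518,152);d=(b-a);print('guard yaw',np.degrees(np.arctan2(-d[0],d[1])),a,b)
E
```

```text
[[527.67 -48.1 ]
 [519.74  -9.36]
 [567.87   1.17]
 [576.41 -37.59]] [547.93 -23.47]
39.54875216795408 101.56536366425796
49.266515242264795 12.342747526169916
39.69748997450103 -77.57571515226716
49.859818598126985 -167.83230977910935
[ 536.   -102.15  120.  ] [549.19  63.05 120.  ] 165.72085763856052 164.57987064189248
machine [655.5  -28.57] -4.5664547135182465 load [550.83 -20.21]
guard yaw -4.5147290976935635 [ 589.04 -125.36  152.  ] [605.63  84.63 152.  ]
```

Run:
```python
from g import *
for y in (12,192,-11,169): 
    j=kin.ik([548,-23,300],down(np.radians(y)));print(y,j)
    j=kin.ik([470,-330,300],down(np.radians(y)));print(y,j)
```

```text
12 [ 0.54  0.3  -0.68  1.72  0.2   1.2   0.01]
12 [ 1.1   0.35 -0.7   1.66  0.24  1.22  0.56]
192 [ 0.94  0.59 -1.35  1.7   0.59  1.34  2.83]
192 [-0.39  0.55  1.36  1.75 -0.56  1.31 -1.84]
-11 [ 0.48  0.28 -0.6   1.72  0.17  1.19 -0.36]
-11 [ 1.01  0.33 -0.58  1.66  0.19  1.21  0.2 ]
169 [ 0.91  0.53 -1.27  1.7   0.53  1.31  2.48]
169 [-0.39  0.55  1.36  1.75 -0.56  1.31 -2.24]
```

Run:
```python
from g import *
t0=robot.observe()['t']
grip(0.36,20)
r=down(np.radians(12.2))
robot.movep([548,-23.3,220],r)
o=robot.observe();print(o['tcp_pos'])
robot.servo_line([548,-23.3,142],feed=60)
o=robot.observe();print(o['tcp_pos'],o['contact_force'])
grip(0,25)
o=robot.observe();print(o['tcp_pos'],o['contact_force'],o['grip_width'],o['t'])
robot.servo_line([548,-23.3,300],feed=120)
o=robot.observe();print(o['tcp_pos'],o['contact_force'],o['grip_width'],o['t'])
robot.movep([420,-300,380],down(np.radians(-11)))
ci=viewer.camera_info('wrist')
im=viewer.read_camera('wrist');cv2.imwrite('pics/d_w.png',cv2.resize(im[:,:,::-1],(800,600),interpolation=cv2.INTER_CUBIC))
print([(p,round(c,2),proj(p,'wrist',ci)*800/512) for p,c in pin('rail_mid','wrist')],robot.observe()['t'])
im=viewer.read_camera('top');cv2.imwrite('pics/d_t.png',cv2.resize(im[:,:,::-1],(800,600),interpolation=cv2.INTER_CUBIC))
```

```text
[548.43 -23.1  220.38]
[548.29 -23.32 142.39] [-0.5   0.05  0.88]
[548.02 -23.34 142.09] [-1.54  0.21  0.8 ] 0.10450069288282024 9.05
[547.55 -23.35 299.17] [ 0.15 -0.27 -2.  ] 0.10747007701716275 10.5167
[(array([ 471.55, -327.36,  148.57]), 0.64, array([478.45, 285.88])), (array([ 691.35, -160.21,  118.34]), 0.61, array([736.37,   1.55]))] 11.8167
```

View pics/d_w.png

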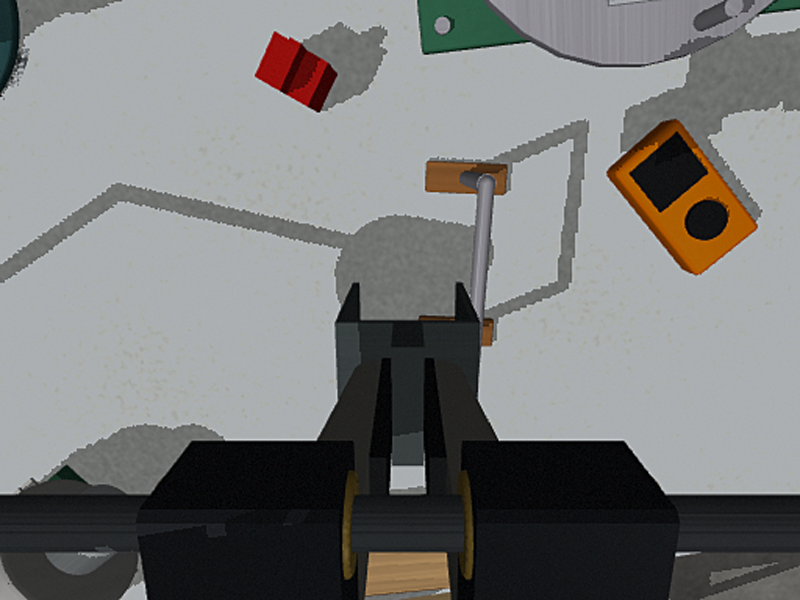

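View pics/d_t.png

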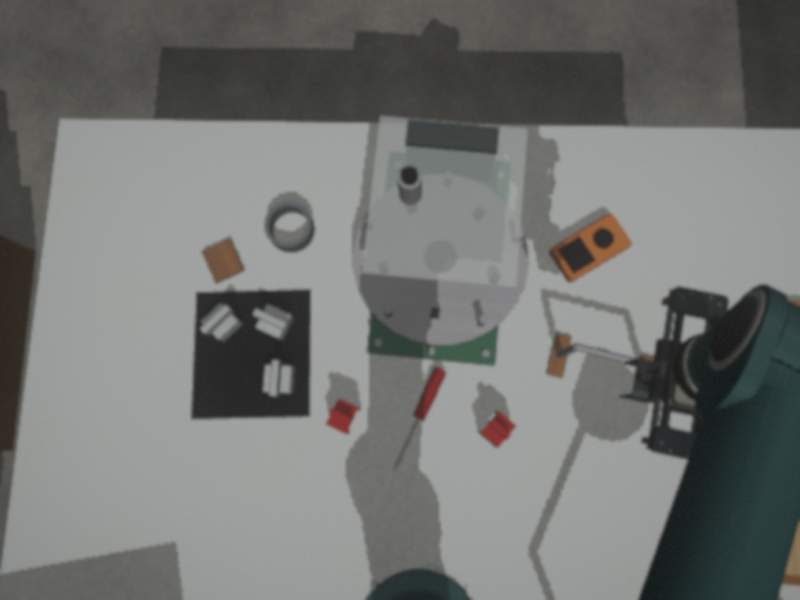

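Run:
```python
from g import *
o=robot.observe();print(o['tcp_pos'])
a,b=[ray((p[0]*.64,p[1]*.64),'wrist',150) for p in((485,184),(478,315))];d=a-b;print(a,b,np.degrees(np.arctan2(d[1],d[0])))
u=d/np.linalg.norm(d);print('mid est',a-80*u)
```

```text
[ 420.89 -298.51  379.64]
[ 487.87 -252.    150.  ] [ 467.5  -350.25  150.  ] 78.2850425573514
mid est [ 471.63 -330.34  150.  ]
```

Run:
```python
from g import *
r=down(np.radians(-11.2))
robot.movep([471.6,-330,265],r)
robot.servo_line([471.6,-330,172],feed=100)
o=robot.observe();print(o['tcp_pos'],o['contact_force'])
robot.servo_line([471.6,-330,163.5],feed=30)
o=robot.observe();print(o['tcp_pos'],o['contact_force'])
im=viewer.read_camera('scene');cv2.imwrite('pics/e_s.png',cv2.resize(im[150:300,0:200,::-1],(800,600),interpolation=cv2.INTER_CUBIC))
```

```text
[ 472.1  -330.26  172.73] [-0.34 -0.31 -1.14]
[ 471.47 -329.93  163.33] [ 0.05  0.27 -1.74]
```

View pics/e_s.png

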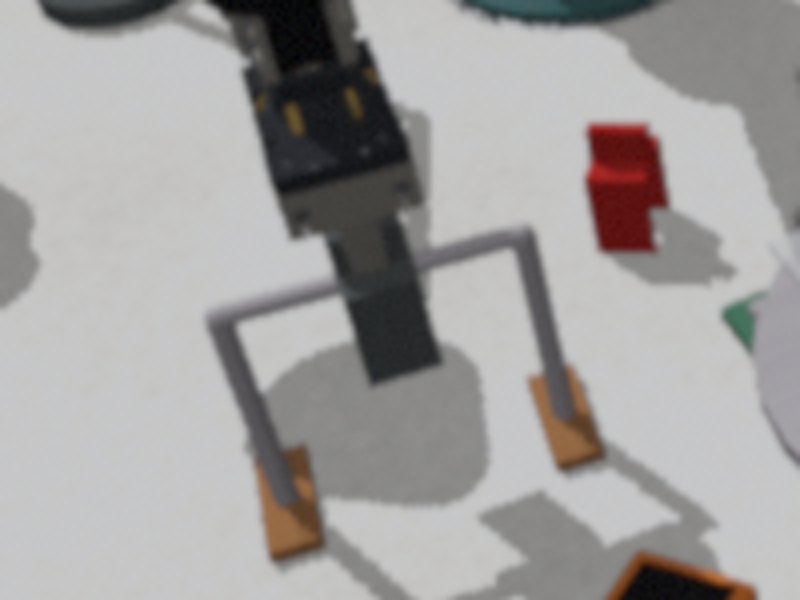

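The cover (leg at 390,330) hangs over the rail between its posts. I'll lower it to contact, release it and go up.

Run:
```python
from g import *
z=163.5
for i in range(10):
    z-=1
    robot.servo_line([471.6,-330,z],feed=30)
    o=robot.observe()
    if o['contact_force'][2]>0.5: break
print(z,o['tcp_pos'],o['contact_force'])
grip(0.36)
robot.hold(0.2)
robot.servo_line([471.6,-330,260],feed=120)
# go look at mat
robot.movep([430,270,400],down(np.pi/2))
print(robot.observe()['t'])
im=viewer.read_camera('scene');cv2.imwrite('pics/f_s.png',cv2.resize(im[150:300,0:200,::-1],(800,600),interpolation=cv2.INTER_CUBIC))
ci=viewer.camera_info('wrist')
im=viewer.read_camera('wrist');cv2.imwrite('pics/f_w.png',cv2.resize(im[:,:,::-1],(800,600),interpolation=cv2.INTER_CUBIC))
for n in["handle0","tape","offcut"]:print(n,[(p,round(c,2),proj(p,'wrist',ci)*800/512) for p,c in pin(n,'wrist')])
```

```text
162.5 [ 471.71 -330.04  163.05] [-1.08  1.49  3.34]
18.1667
handle0 [(array([540.36, 277.99,  -0.37]), 0.83, array([415.85, 330.58])), (array([431.62, 263.41,   0.44]), 0.62, array([402.47, 234.29])), (array([535.21, 382.9 ,  -1.75]), 0.58, array([508.84, 325.68]))]
tape [(array([722.23, 263.17,   2.82]), 0.59, array([403.37, 474.16])), (array([534.76, 280.76,   3.48]), 0.33, array([418.39, 326.87]))]
offcut [(array([658.2 , 388.75,  -2.1 ]), 0.67, array([508.69, 424.27]))]
```

View pics/f_s.png

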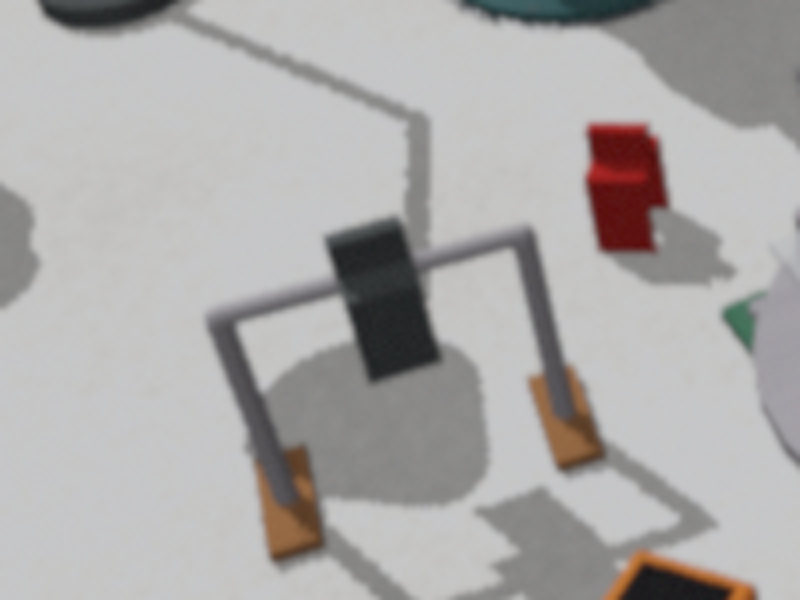

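View pics/f_w.png

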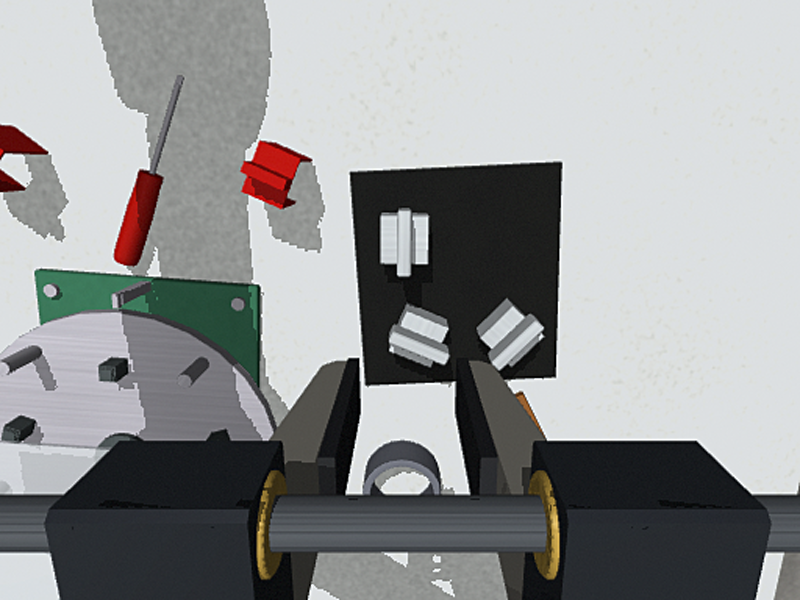

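```bash
cat > fit.py <<'E'
from g import *
from scipy.optimize import minimize
def box(x0,x1,y0,y1,z0,z1): return np.array([[x,y,z] for x in(x0,x1) for y in(y0,y1) for z in(z0,z1)],float)
HUB=box(-24,24,-24,24,0,36);BAR=box(-32,32,-7,7,36,66)
def render(q,ci,z0=0,sc=4):
    m=np.zeros((384*sc,512*sc),np.uint8);c,s=np.cos(q[2]),np.sin(q[2]);Rz=np.array([[c,-s,0],[s,c,0],[0,0,1]])
    for B in(HUB,BAR):
        W=B@Rz.T+[q[0],q[1],z0];C=W@ci['R'].T+ci['t'];u=C@ci['camera_matrix'].T;u=u[:,:2]/u[:,2:]
        h=cv2.convexHull(((u+.5)*sc).astype(np.float32)).astype(np.int32);cv2.fillConvexPoly(m,h,1)
    return m
def fit_handle(im,ci,p0,thr=85):
    """p0 xy guess of handle standing on black mat"""
    g=im.max(2)
    u=proj([p0[0],p0[1],40],'wrist',ci).astype(int)
    m=(g>thr).astype(np.uint8);m=cv2.morphologyEx(m,cv2.MORPH_CLOSE,np.ones((3,3)))
    n,l=cv2.connectedComponents(m)
    L=l[max(0,u[1]-8):u[1]+8,max(0,u[0]-8):u[0]+8];L=L[L>0]
    k=np.bincount(L).argmax();obs=(l==k).astype(np.uint8)
    big=cv2.resize(obs,None,fx=4,fy=4,interpolation=cv2.INTER_NEAREST)
    f=lambda q:-(lambda r:(r&big).sum()/max(1,(r|big).sum()))(render(q,ci))
    best=None
    for y in np.radians(np.arange(0,180,30)):
        r=minimize(f,[p0[0],p0[1],y],method='Nelder-Mead',options=dict(initial_simplex=[[p0[0],p0[1],y],[p0[0]+8,p0[1],y],[p0[0],p0[1]+8,y],[p0[0],p0[1],y+.3]],xatol=.05,fatol=1e-4,maxiter=120))
        if best is None or r.fun<best.fun:best=r
    return best.x,-best.fun,obs
E
python3 - <<'E'
from fit import *
robot.movep([420,264,240],down(np.pi/2))
ci=viewer.camera_info('wrist');im=viewer.read_camera('wrist');np.save('h1.npy',im)
q,iou,obs=fit_handle(im,ci,(432,264));print(q,np.degrees(q[2]),iou,obs.sum(),robot.observe()['t'])
r=render(q,ci,sc=1);v=im.copy();cs,_=cv2.findContours(r,0,2);cv2.drawContours(v,cs,-1,(255,0,0),1)
cs,_=cv2.findContours(obs,0,2);cv2.drawContours(v,cs,-1,(0,255,0),1)
cv2.imwrite('pics/g_w.png',cv2.resize(v[:,:,::-1],(800,600),interpolation=cv2.INTER_NEAREST))
E
```

```text
[432.39 265.1   -0.02] -0.9273981798977612 0.9736479455522119 2186 19.15
```

View pics/g_w.png

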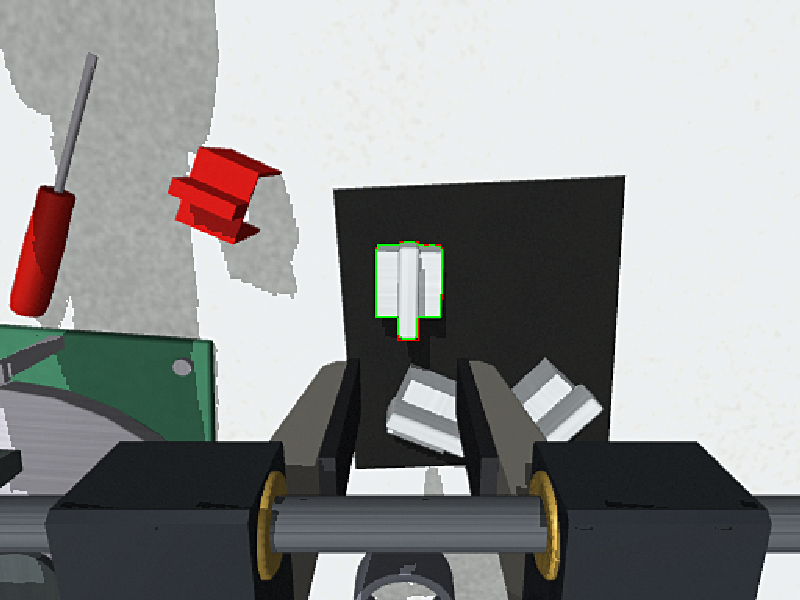

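Run:
```python
from fit import *
robot.movep([550,-19,260],down(np.radians(85.5)))
ci=viewer.camera_info('wrist');im=viewer.read_camera('wrist');np.save('sp.npy',im);import pickle;pickle.dump(ci,open('sp.pkl','wb'))
for n in ["spindle0","loading_place","peg0"]: print(n,[(p,round(c,2),proj(p,'wrist',ci)) for p,c in pin(n,'wrist')])
u,v=proj([551,-18,101],'wrist',ci).astype(int);print(u,v,robot.observe()['t'],robot.observe()['tcp_pos'])
r=im[v-60:v+60,u-80:u+80];cv2.imwrite('pics/h_w.png',cv2.resize(r[:,:,::-1],(800,600),interpolation=cv2.INTER_NEAREST))
```

```text
spindle0 [(array([624.91,  73.3 ,  75.1 ]), 0.93, array([346.05, 235.05])), (array([ 617.97, -122.53,   78.28]), 0.87, array([171.32, 242.69]))]
loading_place [(array([550.47, -17.65,  76.91]), 0.97, array([260.17, 176.58]))]
peg0 [(array([550.48,  64.88, 116.25]), 0.66, array([346.95, 178.84])), (array([ 536.11, -100.7 ,  119.91]), 0.57, array([170.45, 177.79]))]
259 182 20.5417 [549.81 -17.35 260.2 ]
```

View pics/h_w.png

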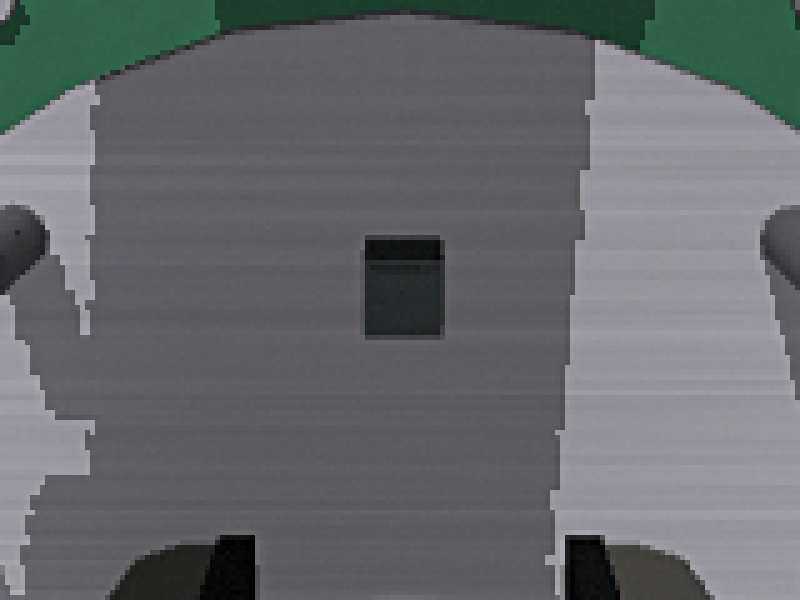

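```bash
cat >> fit.py <<'E'
SP=np.r_[box(-8,8,-8,8,0,23),box(-5,5,-5,5,26,26)]
def fit_spindle(im,ci,p0,yaw,thr=58,z0=75):
    u=proj([p0[0],p0[1],95],'wrist',ci).astype(int)
    obs=np.zeros((384,512),np.uint8);sl=np.s_[u[1]-25:u[1]+25,u[0]-25:u[0]+25]
    obs[sl]=(im.max(2)[sl]<thr)
    n,l=cv2.connectedComponents(obs);L=l[u[1]-5:u[1]+6,u[0]-5:u[0]+6];L=L[L>0];obs=(l==np.bincount(L).argmax()).astype(np.uint8)
    big=cv2.resize(obs,None,fx=8,fy=8,interpolation=cv2.INTER_NEAREST)
    def f(q):
        m=np.zeros(big.shape,np.uint8);c,s=np.cos(yaw),np.sin(yaw)
        W=SP@np.array([[c,-s,0],[s,c,0],[0,0,1]]).T+[q[0],q[1],z0];C=W@ci['R'].T+ci['t'];k=C@ci['camera_matrix'].T;k=k[:,:2]/k[:,2:]
        cv2.fillConvexPoly(m,cv2.convexHull(((k+.5)*8).astype(np.float32)).astype(np.int32),1)
        return -(m&big).sum()/(m|big).sum()
    r=minimize(f,p0,method='Nelder-Mead',options=dict(initial_simplex=[p0,[p0[0]+4,p0[1]],[p0[0],p0[1]+4]],xatol=.05,fatol=1e-4))
    return r.x,-r.fun,obs.sum()
E
python3 - <<'E'
from fit import *
import pickle;ci=pickle.load(open('sp.pkl','rb'));im=np.load('sp.npy')
for thr in(50,58,68):print(fit_spindle(im,ci,[551,-18],np.radians(-4.5),thr))
print(im[167:195,259].max(1))
# peg check: top circle positions
cv2.imwrite('pics/i.png',cv2.resize(im[120:300,130:390,::-1],(780,540),interpolation=cv2.INTER_NEAREST))
E
```

```text
(array([558.,  -1.]), np.float64(-0.0), np.uint64(288))
(array([558.,  -1.]), np.float64(-0.0), np.uint64(300))
(array([558.,  -1.]), np.float64(-0.0), np.uint64(319))
[ 99 107  63  18  18  20  19  46  32  38  46  48  47  40  43  42  42  44
  42  43  41  36  70 103  99  97 100  99]fit.py:37: RuntimeWarning: overflow encountered in scalar negative
  return -(m&big).sum()/(m|big).sum()
```

View pics/i.png

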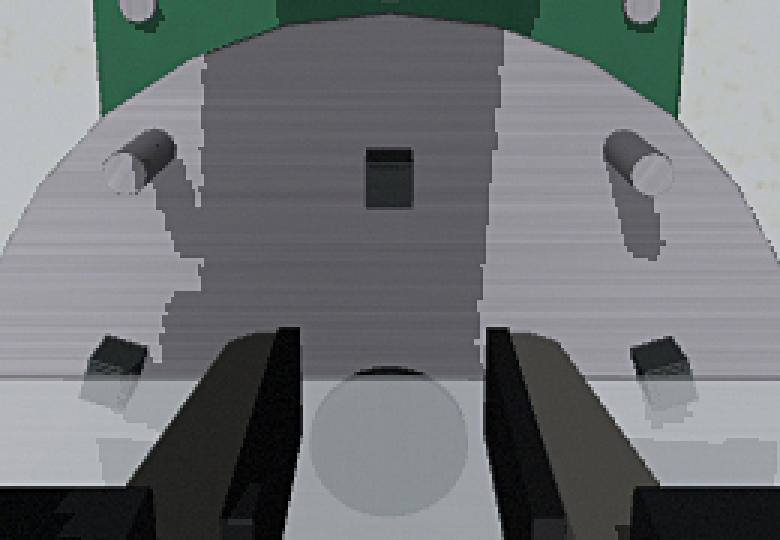

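```bash
sed -i 's/return -(m&big).sum()\/(m|big).sum()/return -float((m\&big).sum())\/float((m|big).sum())/' fit.py
python3 - <<'E'
from fit import *
import pickle;ci=pickle.load(open('sp.pkl','rb'));im=np.load('sp.npy')
for y in(-4.5,-4.):print(fit_spindle(im,ci,[551,-18],np.radians(y),62))
pa,pb=[ray((130+a/3-.3,120+b/3-.3),'wrist',120,ci) for a,b in((124,173),(653,174))]
d=(pb-pa)[:2];yaw=np.arctan2(-d[0],d[1]);m=(pa+pb)[:2]/2;cen=m+113.26*np.array([np.cos(yaw),np.sin(yaw)]);print(pa,pb,np.linalg.norm(d),'machine',cen,np.degrees(yaw),'load',cen-105*np.array([np.cos(yaw),np.sin(yaw)]))
E
```

```text
(array([550.18, -18.24]), np.float64(0.9476025221174056), np.uint64(304))
(array([550.15, -18.28]), np.float64(0.9492711085021035), np.uint64(304))
[ 535.72 -100.08  120.  ] [548.52  64.37 120.  ] 164.94227937518812 machine [655.04 -26.64] -4.449087721193659 load [550.36 -18.49]
```

```bash
cat > ops.py <<'E'
from fit import *
MC=np.array([655.04,-26.64]);MY=np.radians(-4.45);SPD=np.array([550.2,-18.3])
O=robot.observe
def pick(q,jaw,z=42):
    robot.movep([q[0],q[1],150],down(jaw)); 
    robot.servo_line([q[0],q[1],z],feed=90)
    o=O();print('at',o['tcp_pos'],o['contact_force'])
    grip(0,40);o=O();print('gripped',o['grip_width'],o['tcp_pos'])
    robot.servo_line([q[0],q[1],z+100],feed=150)
def place(jaw,xy=SPD):
    robot.movep([xy[0],xy[1],225],down(jaw))
    o=O();print('w',o['grip_width'],o['contact_force'])
    robot.servo_line([xy[0],xy[1],150],feed=100)
    return descend(xy,146)
def descend(xy,z,zend=117,fmax=12):
    f0=O()['contact_force'][2]
    while z>zend:
        z-=2;robot.servo_line([xy[0],xy[1],z],feed=40)
        o=O();f=o['contact_force']
        if f[2]-f0>fmax: break
    print('z',z,o['tcp_pos'],f-[0,0,f0],o['wrist_torque'],o['t']);return z
E
python3 - <<'E'
from ops import *
grip(0.5)
pick([432.4,265.1],np.radians(89.1))
place(np.radians(85.55))
im=viewer.read_camera('wrist');cv2.imwrite('pics/j_w.png',cv2.resize(im[:,:,::-1],(800,600)))
im=viewer.read_camera('scene');cv2.imwrite('pics/j_s.png',cv2.resize(im[130:280,150:350,::-1],(800,600),interpolation=cv2.INTER_CUBIC))
E
```

```text
at [432.76 265.37  42.51] [0.09 0.47 0.19]
gripped 0.1461048670085668 [432.43 265.15  42.04]
w 0.15089371517755418 [-0.36  0.33 -1.01]
z 116 [550.56 -17.97 117.01] [-2.83  0.52  8.06] [-0.03  0.39 -0.07] 30.8333
```

View pics/j_s.png

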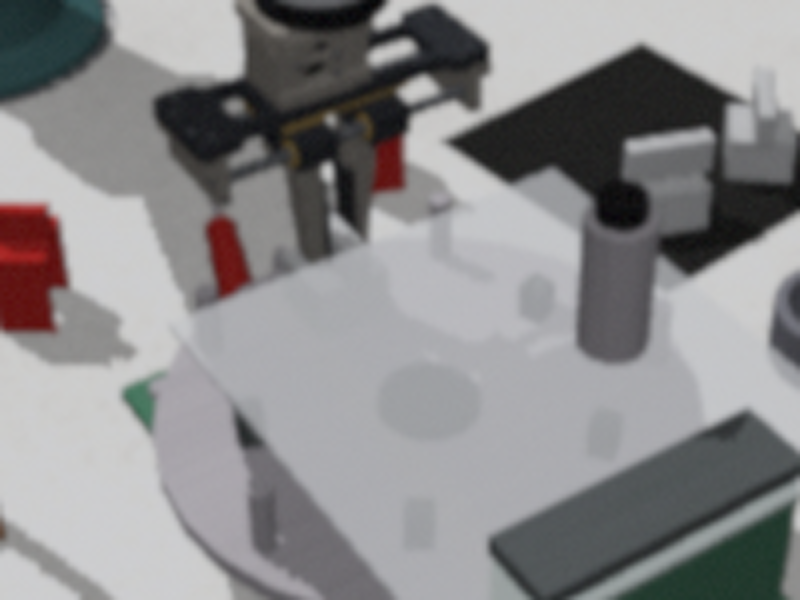

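View pics/j_w.png

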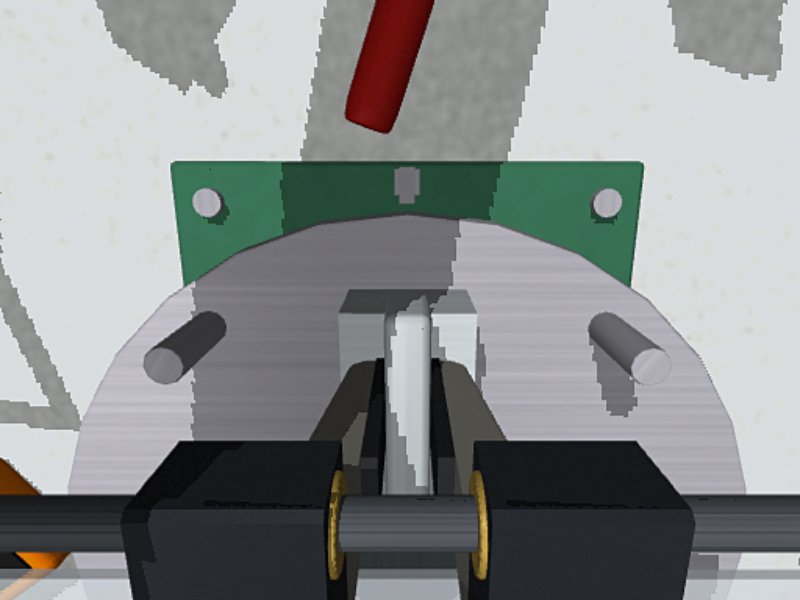

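```bash
cat >> ops.py <<'E'
def release():
    o=O();p=o['tcp_pos']
    grip(0.3);robot.servo_line([p[0],p[1],225],feed=150)
def pegp(th,z): 
    a=MY+np.radians(th);return [MC[0]+140*np.cos(a),MC[1]+140*np.sin(a),z]
def turn(z=98,op=0.32):
    r=down(MY+np.pi/2);grip(op)
    robot.movep(pegp(144,215),r)
    robot.servo_line(pegp(144,z),feed=120)
    o=O();print('cage',o['tcp_pos'],o['contact_force'])
    for th in np.arange(153,217,9):
        robot.servo_line(pegp(th,z),feed=80);o=O();print(th,o['contact_force'],end=' ')
    robot.hold(0.3);o=O();print('\nend',o['tcp_pos'],o['contact_force'])
    robot.servo_line(pegp(216,215),feed=150);print(O()['t'])
def look(tag):
    robot.movep([550,-19,260],down(MY+np.pi/2))
    ci=viewer.camera_info('wrist');im=viewer.read_camera('wrist')
    cv2.imwrite(f'pics/{tag}.png',cv2.resize(im[:,:,::-1],(800,600),interpolation=cv2.INTER_NEAREST));return ci,im
E
python3 - <<'E'
from ops import *
descend([550.2,-18.3],116,112,15)
release()
turn()
ci,im=look('k_w')
print([(p,round(c,2)) for p,c in pin('spindle0','wrist')])
E
```

```text
z 114 [550.71 -17.52 116.92] [-7.56 -0.81 15.19] [-0.06  1.69 -0.14] 31.1833
cage [549.08  64.39  98.71] [0.59 0.76 0.47]
153 [ 0.44 -0.12 -0.41] 162 [-0.06  1.8  -0.75] 171 [ 0.19  2.18 -1.48] 180 [ 0.14 -0.23  0.24] 189 [ 0.6  -0.96  0.32] 198 [ 0.03 -0.63 -0.04] 207 [ 0.01 -1.13  0.88] 216 [-0.04  0.11 -0.04] 
end [535.63 -99.54  98.04] [ 1.08  1.59 -0.52]
38.8917
[(array([547.24, -21.85,  74.9 ]), 0.64), (array([627.88,  73.3 ,  71.85]), 0.61)]
```

View pics/k_w.png

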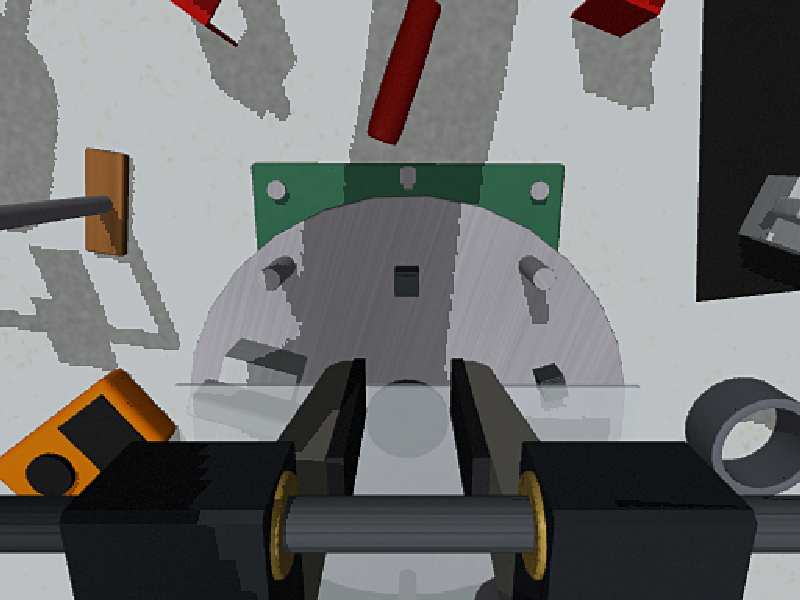

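Run:
```python
from ops import *
import pickle;
ci=viewer.camera_info('wrist');im=viewer.read_camera('wrist')
print(fit_spindle(im,ci,[550.2,-18.3],MY,62))
robot.movep([500,320,260],down(np.pi/2))
ci=viewer.camera_info('wrist');im=viewer.read_camera('wrist')
g=[p for p,c in pin('handle0','wrist')];print(g)
v=im.copy()
for p in g:
    if p[0]>650 or p[1]<180: continue
    q,iou,obs=fit_handle(im,ci,p[:2]);print(q[:2],np.degrees(q[2]),iou)
    cs,_=cv2.findContours(render(q,ci,sc=1),0,2);cv2.drawContours(v,cs,-1,(255,0,0),1)
cv2.imwrite('pics/l_w.png',cv2.resize(v[:,:,::-1],(800,600),interpolation=cv2.INTER_NEAREST))
print(O()['t'])
```

```text
(array([550.28, -19.33]), np.float64(0.9234387121799845), np.uint64(298))
[array([534.81, 379.78,   0.71]), array([537.33, 281.38,   1.16])]
[535.57 378.9 ] 136.49494234560697 0.9605502731134938
[537.99 279.64] 66.5402219848948 0.9612264095478864
40.8917
```

View pics/l_w.png

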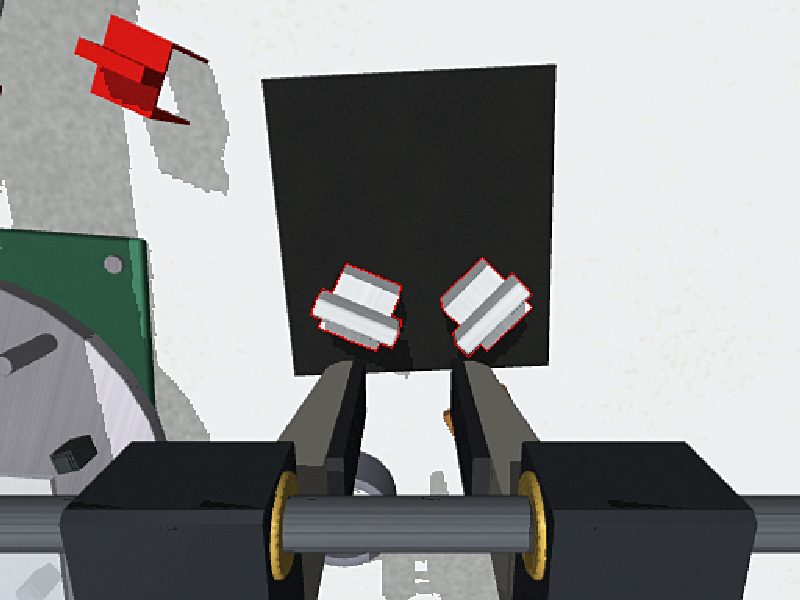

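Run:
```python
from ops import *
grip(0.5)
print(kin.ik([538,279.6,150],down(np.radians(-23.5))),kin.ik([550,-18,150],down(MY)))
pick([538,279.6],np.radians(-23.5))
z=place(MY,np.array([550.25,-18.8]))
```

```text
[-0.14  0.53 -0.52  1.74  0.32  0.95 -1.2 ] [ 0.5   0.48 -0.66  1.87  0.36  0.92 -0.42]
at [538.45 279.89  42.68] [-0.22  0.37  0.08]
gripped 0.14507852967801163 [537.97 279.63  42.06]
w 0.15411249077349892 [-0.14  0.26 -2.11]
z 116 [550.59 -18.55 117.01] [-2.79 -0.11  7.64] [-0.06  0.49  0.02] 51.4917
```

Run:
```python
from ops import *
descend([550.25,-18.8],116,112,15)
p=O()['tcp_pos'];grip(0.27);robot.servo_line([p[0],p[1],225],feed=150)
ci,im=look('m_w0')
turn()
ci,im=look('m_w')
print(fit_spindle(im,ci,[550.2,-18.3],MY,62))
```

```text
z 114 [550.68 -18.42 116.97] [-8.66  0.41 15.89] [-0.01  1.77 -0.06] 51.7417
cage [549.08  64.38  98.71] [-0.21 -0.28  0.15]
153 [0.06 0.73 0.33] 162 [ 1.21  2.58 -1.67] 171 [ 0.51  1.27 -0.81] 180 [ 0.33 -0.48 -0.17] 189 [ 1.19 -2.36  0.58] 198 [-0.55 -1.49 -0.18] 207 [ 0.27 -2.03  0.78] 216 [-0.26  0.04 -0.37] 
end [535.65 -99.54  98.03] [-0.02  0.45  0.09]
60.875
(array([550.87, -19.19]), np.float64(0.9896187057339672), np.uint64(320))
```

View pics/m_w.png

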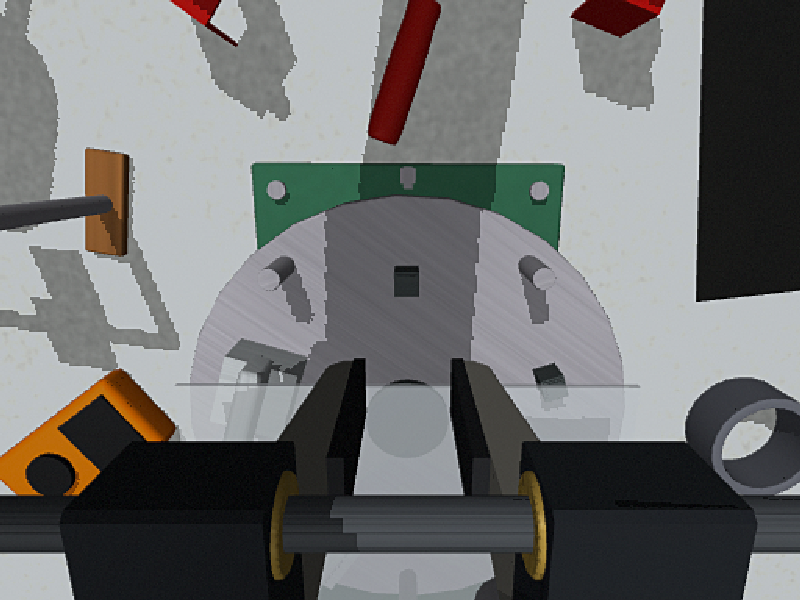

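View pics/m_w0.png

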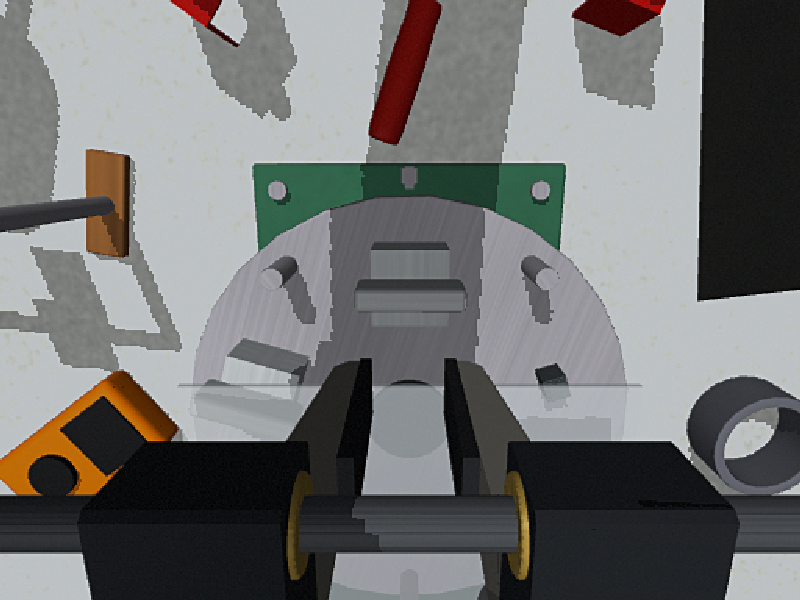

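Both handles are home and turned on; an empty spindle is at the front. Now the third handle, looked at afresh.

Run:
```python
from ops import *
robot.movep([500,340,260],down(np.pi/2))
ci=viewer.camera_info('wrist');im=viewer.read_camera('wrist')
g=[p for p,c in pin('handle0','wrist')];print(g)
v=im.copy()
for p in g:
    if p[0]>650 or p[1]<180: continue
    q,iou,obs=fit_handle(im,ci,p[:2]);print(q[:2],np.degrees(q[2]),iou)
    cs,_=cv2.findContours(render(q,ci,sc=1),0,2);cv2.drawContours(v,cs,-1,(255,0,0),1)
cv2.imwrite('pics/n_w.png',cv2.resize(v[:,:,::-1],(800,600),interpolation=cv2.INTER_NEAREST))
im=viewer.read_camera('top');cv2.imwrite('pics/n_t.png',cv2.resize(im[:,:,::-1],(800,600),interpolation=cv2.INTER_NEAREST))
print(O()['t'])
```

```text
[array([533.8 , 379.81,  -0.06])]
[535.72 378.86] 136.12435843145 0.9610861851558605
62.8917
```

View pics/n_w.png

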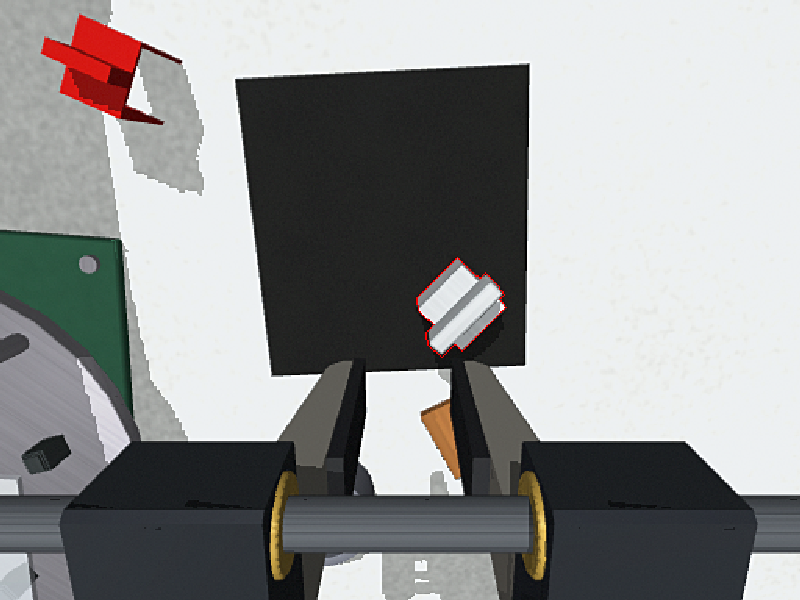

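View pics/n_t.png

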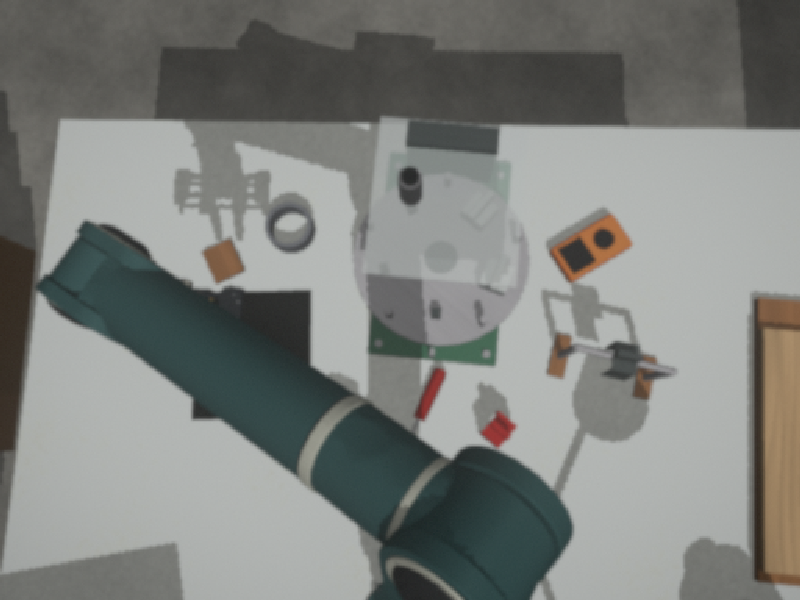

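Run:
```python
from ops import *
grip(0.5)
pick([535.7,378.9],np.radians(46.2))
z=place(MY+np.pi/2,np.array([550.4,-18.7]))
```

```text
at [536.09 379.28  42.73] [-0.87 -0.32 -0.15]
gripped 0.14792933112297318 [535.75 378.86  42.08]
w 0.14719315599774657 [-0.49 -0.56 -1.9 ]
z 116 [550.83 -18.33 117.03] [-2.49 -0.99  7.42] [ 0.07  0.4  -0.06] 73.0333
```

Run:
```python
from ops import *
descend([550.4,-18.7],116,112,15)
release()
turn()
ci,im=look('p_w')
print(fit_spindle(im,ci,[550.2,-18.3],MY,62))
robot.movep([300,-20,420],down(MY+np.pi/2))
for c in('scene','top','wrist'):
    im=viewer.read_camera(c);cv2.imwrite(f'pics/q_{c}.png',cv2.resize(im[:,:,::-1],(800,600),interpolation=cv2.INTER_CUBIC))
    print(c,[(p,round(k,2)) for p,k in pin('handle0',c)],[(p,round(k,2)) for p,k in pin('cover',c)])
print(O()['t'])
```

```text
z 112 [551.2  -17.48 116.86] [-13.58  -0.38  31.76] [-0.01  2.92 -0.17] 73.5333
cage [549.1   64.41  98.73] [-1.02  0.37  0.51]
153 [-0.69  0.57  0.48] 162 [ 0.69  1.86 -1.28] 171 [ 1.57  2.12 -1.11] 180 [ 0.45  0.29 -0.17] 189 [-0.25 -2.9  -1.17] 198 [-0.79 -1.43 -1.04] 207 [ 0.35 -1.29  0.26] 216 [-0.2  -0.13 -0.03] 
end [535.66 -99.54  98.06] [-0.62  0.56  0.56]
81.25
(array([550.87, -19.19]), np.float64(0.9865140195983312), np.uint64(319))Traceback (most recent call last):
  File "<stdin>", line 7, in <module>
cell.IKError: the arm cannot take that pose within its joint ranges
```

View pics/p_w.png

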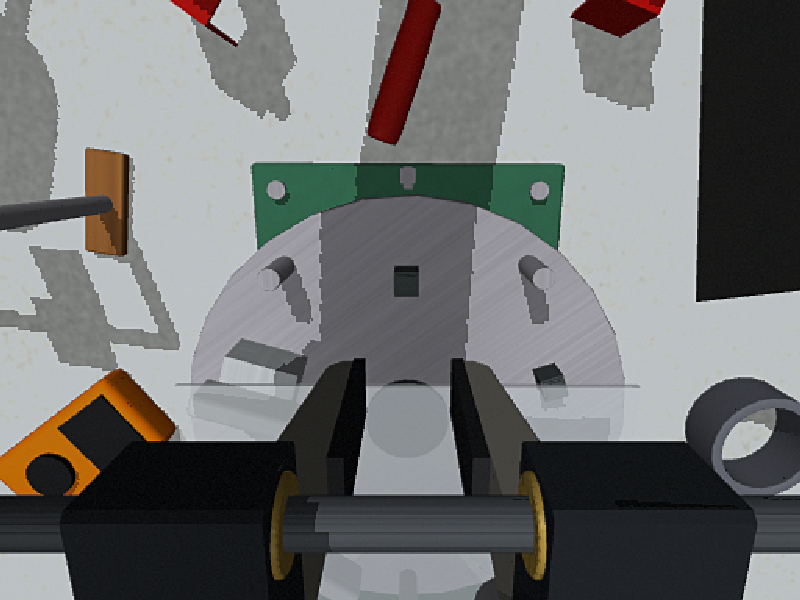

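Run:
```python
from ops import *
robot.movep([166.9,-628,250],[ 2.08324868,  0.27383461, -2.08398062])
for c in('scene','top'):
    im=viewer.read_camera(c);cv2.imwrite(f'pics/q_{c}.png',cv2.resize(im[:,:,::-1],(800,600),interpolation=cv2.INTER_CUBIC))
    print(c,[(p,round(k,2)) for p,k in pin('handle0',c)],[(p,round(k,2)) for p,k in pin('cover',c)])
print(O()['t'])
```

```text
scene [(array([ 617.9 , -125.55,   74.99]), 0.75), (array([369.73,   8.37,  -2.5 ]), 0.6)] [(array([ 351.65, -130.84,   64.45]), 0.69), (array([ 689.22, -163.84,  125.37]), 0.63), (array([ 472.24, -323.44,  155.35]), 0.59), (array([368.31, 144.28,  60.03]), 0.57)]
top [(array([ 616.03, -121.92,   73.46]), 0.57)] [(array([365.17, 145.02,  57.28]), 0.67), (array([ 351.7 , -132.37,   59.75]), 0.58)]
84.6083
```

View pics/q_scene.png

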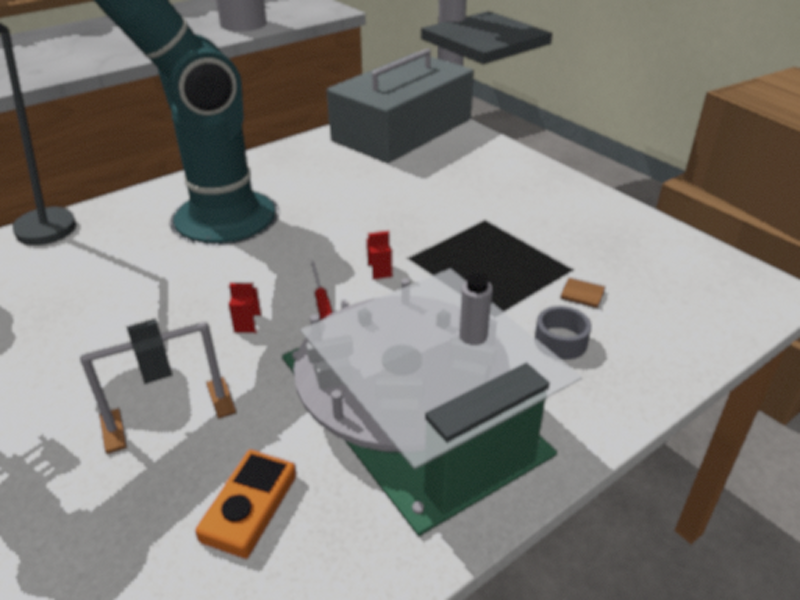

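View pics/q_top.png

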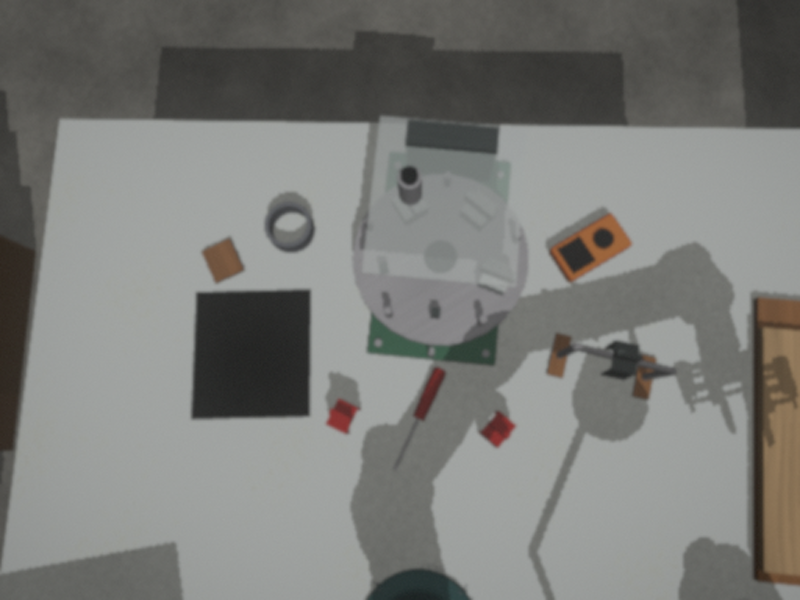

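The mat (250,355) is empty. Three handles stand under the guard, at (405,210), (478,210) and (495,275). The front spindle (435,310) is empty, the cover hangs on the rail (625,358), and the other things haven't moved. I'm handing in.

Run:
```python
from cell import robot
print(robot.job_done(), robot.observe()['t'])
```

```text
the job is handed in; nothing more can be done
the job is handed in; nothing more can be done
```

The job is done and handed in at about 85 s of the 210 s allowed.

- **Cover:** I took the dark cover off the front spindle and hung it astride the rail, about midway between the posts. Both red look-alikes were left alone.
- **Handles:** There were three on the mat; a fourth was not present. I pushed each one home at the front place and turned the turntable one click counter-clockwise after it, three clicks in all. None was knocked aside during the run.

**Last checks:**
- **Seating:** Each handle's underside came down to about 75 mm above the bench, level with the turntable's face. The final press was 15–16 N on the first two handles and 32 N on the third, all below the 120 N wrist limit.
- **Final pictures:** They show the mat empty, the handles under the guard, an empty spindle at the front in its detent, and the cover on the rail. The tape, screwdriver, meter and offcut had not moved.
- **Detector disagreements:** At the end the network confirmed only one of the three handles under the clear guard. It missed the hung cover in the top view, though it found it in the scene view. I judged both by eye from the pictures.

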